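# Take the sliding stop off the slicing rail

## Robot

A 6-joint arm with a two-finger parallel gripper is mounted at the origin on a cart in front of the work surface, level with it; the furniture and walls round the work are solid. World frame = base frame: x ahead of the robot, y to its left, z up, the work surface at z = 0. Lengths are in m, angles in rad, forces in N, time in s.
With the tool pointing down it reaches from about 0.35 to 0.975 m from the base axis. Payload 4.9 kg.
Tool frame: the origin (TCP) lies on the front face of the gripper's body, between the roots of the fingers; the fingertips stand 73 mm ahead of it and the grasp point (between the pads) lies 54 mm ahead of it; z points along the fingers, y is the line along which they close (so a half turn about z gives the same grasp; the last joint's range is limited). The gripper opens to 85 mm and grips with 20 to 120 N. Pads are 22 mm wide; open, the fingers measure 114 mm over their backs; the gripper's body (76 mm by 85 mm) begins 54 mm behind the grasp point. The pads swing forward as they close: fully open they stand 13 mm farther back than shut.
Start: joints at [1.065, 0.053, 1.613, -0, 1.476, -0.119], TCP at [0.236, 0.579, 0.304] pointing down, gripper open.
Joint ranges: [-3.01, 3.01], [-1.01, 2.22], [0.06, 2.58], [-1.02, 4.17], [0.09, 2.62], [-3.14, 3.14]. Speed limits (rad/s): [2.57, 2.57, 3.14, 3.14, 3.14, 3.14].

## Interface

Orientations are given as a rotation vector (axis times angle).
In Python, from station import status, imaging, order gives the robot as it stands.
- The arm moves only by the tool arm_command, never from a script. Its argument "increments" is a list of rows, each an object with "slide": the shift along the tool's x, y, z in m, a list of three; "spin": the turn about the tool's z in degrees; "gripper": the opening, from -1 (shut) to 1 (fully open). In form: [{"slide": [x, y, z], "spin": spin, "gripper": gripper}, ...]. A call has 1 to 8 rows; each row is the pose to reach, as a shift and turn from the pose commanded when the call began, along the tool's axes at that moment; what a row does not reach only later rows make up. A row lasts 1/12 s, in which the tool goes at most 41.7 mm and 7.16 degrees, less where a joint would pass 70% of its speed; a pose out of reach is approached as far as the arm can. A call with a gripper value outside its range is refused whole. The fingers move at their own pace and stop on an object; "newtons" is the grip in N (left out, the last holds). Time passes only in rows, so rows that repeat a pose let the fingers close. It gives the time, the measured TCP pose, the force, the opening and the grip force at its end, in the units of the state.
- status.get_obs(): the state, without advancing time (a new reading comes with each control period).
- imaging.get_image(name): name is "scene" or "top"; returns a dict with "frame" (420x560x3 uint8, red, green, blue), "vfov" (degrees; the focal length in pixels is half the picture's height over the tangent of half this angle, whatever the lens; pixels are square), "cx", "cy" (the principal point, pixels), "view" (4x4, takes a point from world to camera coordinates). Camera axes: x right, y up, looking along -z (the intrinsics and any distortion apply to the point x, -y, -z); pixel columns grow to the right and rows downward; lengths in m; the calibration is good to about 2 mm. A picture is of the moment at which its call begins. There is no depth.
- order.finish_job(): hands the job in; it is judged then, once.
The state is a dict: "t": time; "q": joint angles; "dq": joint speeds; "effort": joint torques, N m; "tool_pos": TCP position; "tool_rot": TCP orientation; "contact_force": force on the tool from outside, world axes, zero at the start; "wrist_torque": the same for the moment, N m; "opening": finger opening in m; "grip_force": force on a finger pad.
Only numpy, scipy, OpenCV 4.12 (cv2) and the standard library are available. Lean on these libraries where they do the work, as an engineer would, in place of code of your own. Each camera call takes 0.05 s, during which the arm holds its last target. There are 200 camera calls.

## Task

Take the sliding stop off the bread-slicing rail so that it can be washed. First stand the two jars that block the rail's open end upright on the wooden board, then slide the stop out of the open end, lift it away and stand it upright in the middle of the steel tray, and only then put each jar back upright on the round dark rubber pad it came from, centred as it was. Do not tip the jars over, and leave the tin and the salt shaker where they are.

Things in the scene. Friction and masses are not known exactly. Their poses are not given: they have to be found in the camera images.
- rail: Fixed aluminium T-slot rail, 110 x 52 mm, top 19 mm above the worktop. Origin: on the worktop, middle of the slot's open end (robot side); x runs along the slot away from that end, z up. Slot floor at 4 mm; channel 40 wide, 9 high under lips with an 18 mm gap; far end shut at x = 104. Before the open end lies a wooden plate, x 0 to -100, y -75 to 75, top at 4 mm, level with the slot floor.
- pad_a (a point): Centre of one of the two round dark rubber pads on the plate before the rail's open end (68 mm across, level with the plate, 4 mm above the worktop), at rail x = -52, y = +39 mm.
- pad_b (a point): Centre of the other rubber pad, at rail x = -52, y = -39 mm.
- stop: Loose sliding stop in the slot, 150 g, 73 mm high. Origin: under its foot; x along the slot, z up. T-foot 40 x 34 x 6 mm, neck 13 mm wide, dark saddle 44 x 50 mm (17 to 27 mm up), square wooden grip 30 x 30 mm (27 to 72 mm up). Slides freely, play 2.5 mm sideways, 3 mm up; starts 50 to 75 mm inside, lifts out once its origin is at rail x < -25 mm. Stands alone on its foot.
- honey_jar: Loose honey jar, the wider, lower one: 58 (x) x 62 (y) mm, 86 mm high, clear with a label and red lid (56 mm across, from 75 mm up), 0.36 kg. Origin: centre of its underside, z up. Starts centred on one of the rubber pads: its own place.
- spice_jar: Loose spice jar, the slimmer, taller one: round, 45 mm across, 108 mm high, red cap, 0.11 kg. Origin: centre of its underside, z up. Starts centred on the other rubber pad: its own place.
- board: Fixed plain dark wooden board lying left or right of the rail, 190 mm (its x) x 100 mm (its y), 14 mm thick: the side area for the jars. Origin: centre of its underside on the worktop, z up.
- tray: Fixed low steel tray on the other side of the rail, 150 mm (its x) x 100 mm (its y), rim 14 mm high, walls and floor 3 mm thick. Origin: centre of its underside on the worktop, z up. The stop goes to its middle.
- pea_tin: Bystander: tall food tin, 75 mm across, 110 mm high, standing behind the work to the right; not to be moved. Origin: centre of its underside.
- salt: Bystander: salt shaker, 44 mm across, 90 mm high, standing behind the work to the left; not to be moved. Origin: centre of its underside.
Not all that is in view belongs to the job. Leave any blue look-alike of the stop alone. What is shaped like the spice_jar but blue is not meant.

How it is judged:
On the way, in this order (a step that is already met when the one before it is completed fails the run):
1. both jars stand released and upright on the wooden board (x of honey_jar in the frame of board between -0.095 and 0.095 m and y of honey_jar in the frame of board between -0.05 and 0.05 m and z of honey_jar in the frame of board between 0.009 and 0.019 m and angle between each of honey_jar, spice_jar's own z axis and vertical below 0.15 rad and contact force between the fingers and honey_jar below 0.2 N and x of spice_jar in the frame of board between -0.095 and 0.095 m and y of spice_jar in the frame of board between -0.05 and 0.05 m and z of spice_jar in the frame of board between 0.009 and 0.019 m and contact force between the fingers and spice_jar below 0.2 N), for 0.2 s.
2. the stop stands released and upright in the middle of the tray while both jars are still on the board (all of step 1 and horizontal distance between stop and tray below 0.012 m and z of stop in the frame of tray below 0.008 m and angle between stop's own z axis and vertical below 0.12 rad and contact force between the fingers and stop below 0.2 N), for 0.2 s.
At the end, for the whole second after the job is handed in: The stop stands upright on the tray's floor with its origin within 12 mm of the tray's middle, and each jar stands upright within 12 mm of where it stood at the start; all are released and at rest (horizontal distance between stop and tray below 0.012 m and z of stop in the frame of tray below 0.008 m and angle between each of stop, honey_jar, spice_jar's own z axis and vertical below 0.12 rad and contact force between the fingers and stop below 0.2 N and distance of each of honey_jar, spice_jar from where it was at the start of the episode below 0.012 m and linear speed of each of honey_jar, spice_jar, stop below 0.02 m/s); the robot touches nothing.
It fails at once if a jar is tipped over (angle between any of honey_jar, spice_jar's own z axis and vertical above 0.7 rad).
It fails at once if the tin or the salt shaker is moved by more than 20 mm (distance of any of pea_tin, salt from where it was at the start of the episode above 0.02 m).
It also fails if it takes over 115 s, if anything falls off the work surface, if the arm or the gripper's body presses on something with over 40 N, if the wrist force passes 120 N, or if a joint passes its speed limit or range.

## Working session

There is one attempt and no reset: what is moved stays moved. The work goes in short steps, Python scripts to look and compute and a tool call to move; the robot and the scene stay as the last step left them, time stands still between calls to the robot, and variables do not carry over. Pictures are saved under pics/ and viewed, at most 14 in all, crops included, and the job is handed in when it is done.

Besides the shell and the picture viewer there is one more tool, called after ">>>" as name([rows], argument=value, ...), one row to a line, values as JSON. arm_command: Moves the arm, as the interface text tells. Its arguments: {"type":"object","properties":{"increments":{"type":"array","items":{"type":"object","properties":{"slide":{"type":"array","items":{"type":"number"}},"spin":{"type":"number"},"gripper":{"type":"number"}}}},"newtons":{"type":"number"}},"required":["increments"]}

```bash
ls; mkdir -p pics; python3 - <<'E'
from station import status, imaging
import cv2,numpy as np
o=status.get_obs()
for k in o: print(k,np.round(o[k],4))
for n in("scene","top"):
    d=imaging.get_image(n); cv2.imwrite(f"pics/{n}0.png",d["frame"][:,:,::-1])
    print(n,{k:(np.round(v,4).tolist()) for k,v in d.items() if k!="frame"})
E
```

```text
pics
t 0.0
q [ 1.065   0.0534  1.6143  0.      1.476  -0.119 ]
dq [-0.0015 -0.0002  0.0006 -0.0001 -0.0003 -0.0009]
effort [ 1.60000e-03 -3.93677e+01 -3.70182e+01  1.00000e-04  7.00000e-03
 -0.00000e+00]
tool_pos [0.2355 0.5784 0.3026]
tool_rot [-0.6037 -3.0824  0.0031]
contact_force [-0.5652  0.0955  0.223 ]
wrist_torque [-0.0226 -0.0032  0.0283]
grip_force 0.0
opening 0.0856
scene {'vfov': 56.4748, 'cx': 283.8384, 'cy': 213.076, 'view': [[-0.6743, -0.7384, 0.0083, 0.4069], [0.3606, -0.3195, 0.8763, -0.2763], [-0.6444, 0.5939, 0.4817, -0.5047], [0.0, 0.0, 0.0, 1.0]]}
top {'vfov': 56.8475, 'cx': 285.3367, 'cy': 206.4902, 'view': [[-0.0029, -0.9998, -0.0178, -0.0131], [0.9988, -0.0038, 0.0497, -0.6471], [-0.0497, -0.0176, 0.9986, -0.8598], [0.0, 0.0, 0.0, 1.0]]}
```

View pics/scene0.png

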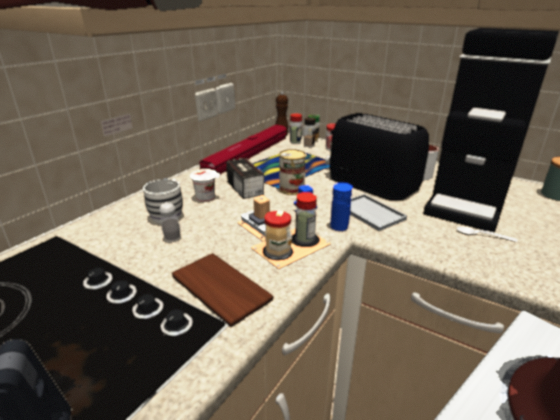

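View pics/top0.png

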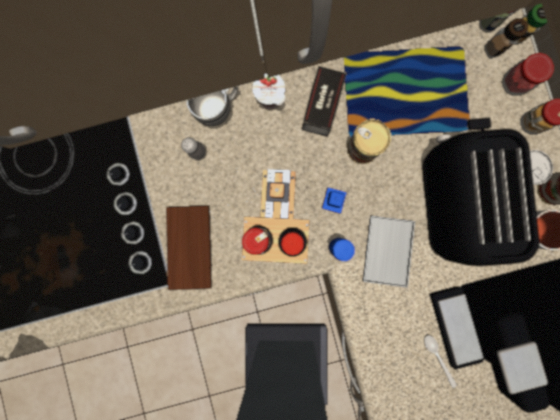

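```bash
cat > h.py <<'E'
import cv2,numpy as np
from station import status, imaging
class Cam:
    def __init__(s,n):
        d=imaging.get_image(n); s.im=d["frame"][:,:,::-1].copy(); s.V=np.array(d["view"])
        s.f=s.im.shape[0]/2/np.tan(np.radians(d["vfov"]/2)); s.c=np.array([d["cx"],d["cy"]])
        s.hsv=cv2.cvtColor(s.im,cv2.COLOR_BGR2HSV)
        s.o=-s.V[:3,:3].T@s.V[:3,3]
    def ray(s,p):
        u=(np.array(p)-s.c)/s.f; return s.V[:3,:3].T@np.array([u[0],-u[1],-1])
    def at(s,p,z):
        r=s.ray(p); return s.o+r*(z-s.o[2])/r[2]
    def proj(s,X):
        x=s.V[:3,:3]@np.array(X)+s.V[:3,3]; return s.c+s.f*np.array([x[0],-x[1]])/-x[2]
    def blobs(s,lo,hi,roi,n=3):
        """contours of a colour range inside roi (x0,y0,x1,y1), largest first"""
        lo,hi=np.array(lo),np.array(hi)
        if lo[0]>hi[0]: m=cv2.inRange(s.hsv,lo,np.array([180,*hi[1:]]))|cv2.inRange(s.hsv,np.array([0,*lo[1:]]),hi)
        else: m=cv2.inRange(s.hsv,lo,hi)
        k=np.zeros_like(m); x0,y0,x1,y1=roi; k[y0:y1,x0:x1]=m[y0:y1,x0:x1]
        c,_=cv2.findContours(k,cv2.RETR_EXTERNAL,cv2.CHAIN_APPROX_NONE)
        return sorted(c,key=cv2.contourArea)[::-1][:n]
def tri(a,pa,b,pb):
    ra,rb=a.ray(pa),b.ray(pb); A=np.stack([ra,-rb],1)
    t=np.linalg.lstsq(A,b.o-a.o,rcond=None)[0]; P,Q=a.o+ra*t[0],b.o+rb*t[1]
    return (P+Q)/2,np.linalg.norm(P-Q)
def crop(c,roi,k,name):
    x0,y0,x1,y1=roi; cv2.imwrite("pics/"+name,cv2.resize(c.im[y0:y1,x0:x1],None,fx=k,fy=k,interpolation=cv2.INTER_CUBIC))
E
python3 - <<'E'
from h import *
t=Cam("top"); s=Cam("scene")
crop(t,(160,160,420,300),3,"tc.png"); crop(s,(170,170,420,330),3,"sc.png")
print(t.o,s.o)
for n,c,roi in(("t",t,(235,220,312,265)),("s",s,(255,185,325,240))):
    for b in c.blobs((170,120,70),(8,255,255),roi):
        print(n,"red",cv2.contourArea(b),cv2.boundingRect(b),np.round(cv2.minEnclosingCircle(b),1) if 0 else cv2.minEnclosingCircle(b))
for n,lo,hi,roi in(("board",(0,60,20),(15,255,120),(155,195,222,300)),("plate",(8,90,130),(25,255,255),(232,210,320,270)),("tray",(0,0,60),(180,60,255),(355,205,420,295))):
    for b in t.blobs(lo,hi,roi,1):
        r=cv2.minAreaRect(b); print(n,r,cv2.contourArea(b))
E
```

```text
[ 0.60354109 -0.03066415  0.89049077] [0.04878488 0.51193762 0.48185204]
t red 449.0 (242, 227, 27, 28) ((255.2857208251953, 240.64285278320312), 13.833102226257324)
t red 416.0 (281, 232, 23, 24) ((292.21429443359375, 243.5), 12.107182502746582)
s red 305.0 (264, 211, 27, 17) ((277.0, 218.0), 13.341764450073242)
s red 271.0 (296, 192, 21, 18) ((306.0, 199.5), 11.10190200805664)
s red 9.0 (285, 189, 13, 4) ((291.0, 189.5), 6.020897388458252)
board ((187.4037322998047, 247.09011840820312), (83.67019653320312, 45.89314270019531), 88.87670135498047) 3493.5
plate ((275.2942810058594, 235.61471557617188), (65.36833953857422, 51.53562545776367), 2.862405300140381) 1295.0
tray ((387.0, 249.5), (89.0, 64.0), 90.0) 5696.0
```

View pics/tc.png

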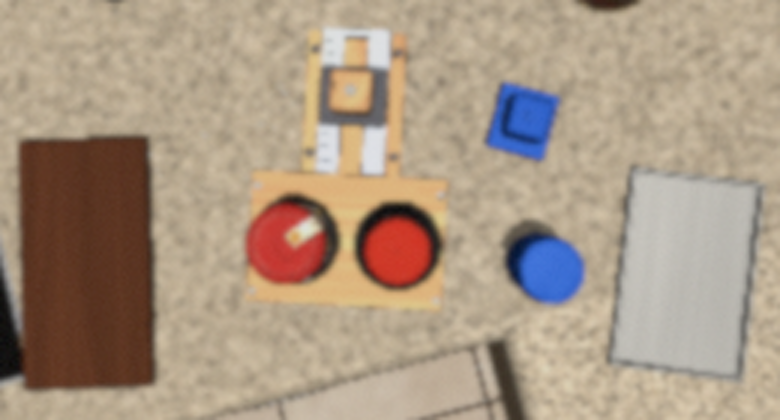

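View pics/sc.png

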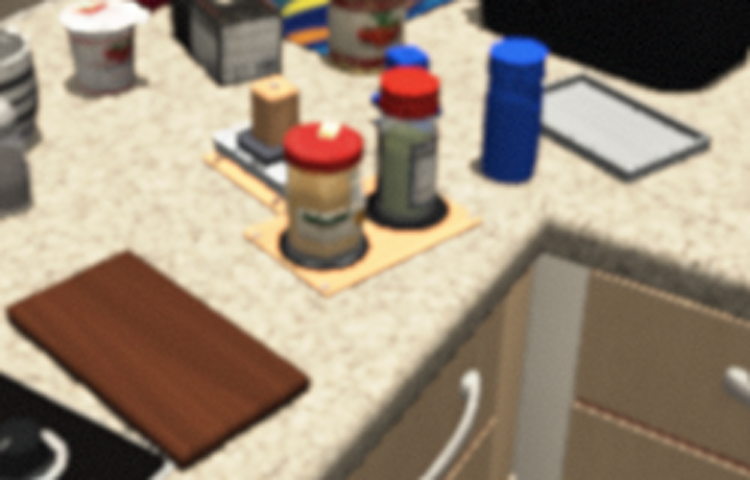

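```bash
python3 - <<'E'
from h import *
t=Cam("top"); s=Cam("scene")
T=lambda x,y:((x+.5)/3-.5+160,(y+.5)/3-.5+160); S=lambda x,y:((x+.5)/3-.5+170,(y+.5)/3-.5+170)
for n,a,b in(("honeytop",(255,240.5),S(324,141)),("spicetop",(292,243.5),S(409,84)),("stoptop",T(351,91),S(275,84)),
  ("board TL",T(20,140),S(127,252)),("board TR",T(147,137),S(308,382)),("boardBL",T(22,387),S(10,313)),("boardBR",T(153,383),S(183,466)),
  ("plateBL",T(250,298),S(328,294)),("plateTL",T(253,172),S(247,237)),("plateBR",T(437,308),S(481,219)),
  ("trayTR",T(760,183),S(708,142)),("trayBL",T(612,360),S(0,0)),("trayBR",T(740,378),S(628,178)),("trayTL",T(632,168),S(583,77))):
    print(n,*[np.round(v,4) for v in tri(t,a,s,b)])
print("honey",t.at((255,240.5),.090),"spice",t.at((292,243.5),.112),"stop",t.at(T(351,91),.076))
pl=[t.at(T(*p),.004)[:2] for p in((253,172),(447,180),(437,308),(250,298))]
print("plate",np.round(pl,4),np.mean(pl,0))
bd=[t.at(T(*p),.014)[:2] for p in((20,140),(147,137),(153,385),(22,388))];print("board",np.round(bd,4),np.mean(bd,0), t.at((187.4,247.1),.014))
tr=[t.at(T(*p),.014)[:2] for p in((632,168),(760,183),(740,378),(612,360))];print("tray",np.round(tr,4),np.mean(tr,0))
rl=[t.at(T(*p),z)[:2] for p,z in(((354,32),.019),((348,173),.019))];print("rail",np.round(rl,4))
print("tin",t.at((370,137),.11),"salt",t.at((190,146),.09),"bluejar",t.at(T(548,270),.108),"blue stop",t.at(T(525,120),.07))
E
```

```text
honeytop [0.5732 0.0462 0.0878] 0.0006
spicetop [ 0.5679 -0.0302  0.1082] 0.0004
stoptop [0.679  0.002  0.0772] 0.0004
board TL [0.6244 0.2143 0.0557] 0.068
board TR [ 0.6009  0.1297 -0.0745] 0.143
boardBL [0.4989 0.2683 0.0952] 0.095
boardBR [ 0.4784  0.1955 -0.0444] 0.0739
plateBL [0.5281 0.0821 0.0011] 0.0
plateTL [ 0.623   0.0791 -0.0014] 0.0033
plateBR [ 0.5195 -0.061   0.0037] 0.0029
trayTR [ 0.5681 -0.3577 -0.0616] 0.1131
trayBL [0.5893 0.0445 0.2575] 0.3975
trayBR [ 0.4899 -0.2703 -0.0234] 0.0685
trayTL [ 0.5972 -0.2233  0.0398] 0.0708
honey [0.57349987 0.04617559 0.09      ] spice [ 0.56818255 -0.03002358  0.112     ] stop [0.6789669  0.00189448 0.076     ]
plate [[ 0.624   0.0797]
 [ 0.6174 -0.0682]
 [ 0.5206 -0.06  ]
 [ 0.5283  0.0818]] [0.57257572 0.00831717]
board [[0.6486 0.2555]
 [0.6505 0.1589]
 [0.4645 0.1531]
 [0.4623 0.2517]] [0.55645508 0.20481993] [0.55611383 0.20650458 0.014     ]
tray [[ 0.6258 -0.2065]
 [ 0.6142 -0.3017]
 [ 0.4696 -0.2842]
 [ 0.4829 -0.1897]] [ 0.54814248 -0.24550812]
rail [[0.7288 0.0018]
 [0.6226 0.0065]]
tin [ 0.78262133 -0.18871578  0.11      ] salt [0.77082189 0.18252174 0.09      ] bluejar [ 0.55548132 -0.1307868   0.108     ] blue stop [ 0.65845567 -0.12054684  0.07      ]
```

```bash
cat > g.py <<'E'
import sys,numpy as np
from scipy.spatial.transform import Rotation as R
from station import status
def go(x,y,z,yaw):
    """yaw (deg): world direction of tool y, mod 180"""
    o=status.get_obs(); r=R.from_rotvec(o["tool_rot"]); p=np.array(o["tool_pos"])
    ya=r.as_matrix()[:,1]; cur=np.degrees(np.arctan2(ya[1],ya[0]))
    d=(yaw-cur+90)%180-90
    print("pos",p.round(4),"yaw",round(cur,2),"t",round(float(o["t"]),2),"q",np.round(o["q"],2),"op",np.round(o["opening"],4),"F",np.round(o["contact_force"],1),"grip",np.round(o["grip_force"],1))
    print("  zax",r.as_matrix()[:,2].round(4),"slide",r.inv().apply(np.array([x,y,z])-p).round(4),"spin(tool z down)",round(-d,2),"alt",round(-d+180*np.sign(d),2))
if __name__=="__main__": go(*map(float,sys.argv[1:]))
E
python3 g.py 0.5735 0.046 0.25 -2.9; python3 - <<'E'
from h import *
t=Cam("top"); s=Cam("scene")
T=lambda x,y:((x+.5)/3-.5+160,(y+.5)/3-.5+160); S=lambda x,y:((x+.5)/3-.5+170,(y+.5)/3-.5+170)
for n,a,b in(("board TL",T(20,140),S(10,313)),("board TR",T(147,137),S(127,252)),("boardBL",T(22,387),S(183,466)),("boardBR",T(153,383),S(308,382)),
  ("trayTR",T(760,183),S(583,77)),("trayBL",T(612,360),S(628,178)),("trayBR",T(740,378),S(708,142))):
    print(n,*[np.round(v,4) for v in tri(t,a,s,b)])
E
```

```text
pos [0.2357 0.5787 0.3035] yaw 67.84 t 0.3 q [ 1.07  0.05  1.61  0.    1.48 -0.12] op 0.0855 F [-0.1  0.6 -0.1] grip 0.0
  zax [-3.e-04 -6.e-04 -1.e+00] slide [-0.5138 -0.3658  0.0537] spin(tool z down) 70.74 alt -109.26
board TL [0.6479 0.2565 0.0062] 0.0037
board TR [0.6512 0.1608 0.0081] 0.0014
boardBL [0.4606 0.2526 0.0063] 0.0039
boardBR [0.4649 0.1547 0.0067] 0.0002
trayTR [ 0.6129 -0.305   0.0074] 0.0038
trayBL [ 0.4808 -0.192   0.0042] 0.0019
trayBR [ 0.4682 -0.2865  0.0069] 0.0008
```

>>> arm_command([
  {"slide":[-0.03,-0.02,0],"spin":5,"gripper":1},
  {"slide":[-0.06,-0.043,0],"spin":11},
  {"slide":[-0.09,-0.064,0],"spin":17},
  {"slide":[-0.12,-0.085,0],"spin":23},
  {"slide":[-0.15,-0.107,0],"spin":29},
  {"slide":[-0.18,-0.128,0],"spin":35},
  {"slide":[-0.21,-0.15,0],"spin":41},
  {"slide":[-0.24,-0.171,0],"spin":47},
])

```text
validation failed for argument at $.in...
```

```bash
python3 g.py 0.5735 0.046 0.25 -2.9
```

```text
pos [0.2357 0.5788 0.3037] yaw 67.84 t 0.4 q [ 1.07  0.05  1.61 -0.    1.48 -0.12] op 0.0852 F [ 0.1 -0.1  0.4] grip 0.0
  zax [-1.e-04 -3.e-04 -1.e+00] slide [-0.5138 -0.366   0.0538] spin(tool z down) 70.74 alt -109.26
```

>>> arm_command([
  {"slide":[-0.03,-0.02,0],"spin":5,"gripper":1},
  {"slide":[-0.06,-0.043,0],"spin":11,"gripper":1},
  {"slide":[-0.09,-0.064,0],"spin":17,"gripper":1},
  {"slide":[-0.12,-0.085,0],"spin":23,"gripper":1},
  {"slide":[-0.15,-0.107,0],"spin":29,"gripper":1},
  {"slide":[-0.18,-0.128,0],"spin":35,"gripper":1},
  {"slide":[-0.21,-0.15,0],"spin":41,"gripper":1},
  {"slide":[-0.24,-0.171,0],"spin":47,"gripper":1},
], newtons=30)

```text
t: 1.07
tool_pos: [0.3941, 0.3283, 0.3042]
tool_rot: [1.789, 2.582, 0.001]
contact_force: [1.4, 1.3, -0.3]
opening: 0.0854
grip_force: 0.0
```

```bash
python3 g.py 0.5735 0.046 0.25 -2.9
```

```text
pos [0.3941 0.3283 0.3042] yaw 20.56 t 1.07 q [ 0.55 -0.22  1.87 -0.    1.49  0.19] op 0.0854 F [ 1.4  1.3 -0.3] grip 0.0
  zax [ 6.e-04  3.e-04 -1.e+00] slide [-0.3273  0.0688  0.0542] spin(tool z down) 23.46 alt -156.54
```

>>> arm_command([
  {"slide":[-0.04,0.008,0.005],"spin":4,"gripper":1},
  {"slide":[-0.08,0.016,0.01],"spin":8,"gripper":1},
  {"slide":[-0.12,0.025,0.02],"spin":12,"gripper":1},
  {"slide":[-0.16,0.034,0.03],"spin":16,"gripper":1},
  {"slide":[-0.2,0.042,0.04],"spin":20,"gripper":1},
  {"slide":[-0.24,0.05,0.05],"spin":23.5,"gripper":1},
  {"slide":[-0.28,0.059,0.054],"spin":23.5,"gripper":1},
  {"slide":[-0.31,0.065,0.054],"spin":23.5,"gripper":1},
])

```text
t: 1.73
tool_pos: [0.5651, 0.0605, 0.2484]
tool_rot: [-2.274, -2.167, 0.003]
contact_force: [0.8, -0.6, 0.6]
opening: 0.0852
grip_force: 0.0
```

>>> arm_command([
  {"slide":[-0.001,0.0,0.0],"spin":0,"gripper":1},
  {"slide":[-0.001,0.0,0.0],"spin":0,"gripper":1},
  {"slide":[-0.001,0.0,0.0],"spin":0,"gripper":1},
])

```text
t: 1.98
tool_pos: [0.5643, 0.0626, 0.2499]
tool_rot: [-2.272, -2.168, -0.0]
contact_force: [0.9, -0.3, 0.1]
opening: 0.0855
grip_force: 0.0
```

```bash
python3 g.py 0.5735 0.046 0.11 -2.9
```

```text
pos [0.5643 0.0626 0.2499] yaw -2.68 t 1.98 q [-0.02 -0.04  1.8   0.    1.38  0.03] op 0.0855 F [ 0.9 -0.3  0.1] grip 0.0
  zax [-4.e-04  5.e-04 -1.e+00] slide [-0.0162  0.01    0.1399] spin(tool z down) 0.22 alt -179.78
```

>>> arm_command([
  {"slide":[-0.016,0.01,0.02],"spin":0,"gripper":1},
  {"slide":[-0.016,0.01,0.04],"spin":0,"gripper":1},
  {"slide":[-0.016,0.01,0.06],"spin":0,"gripper":1},
  {"slide":[-0.016,0.01,0.08],"spin":0,"gripper":1},
  {"slide":[-0.016,0.01,0.1],"spin":0,"gripper":1},
  {"slide":[-0.016,0.01,0.12],"spin":0,"gripper":1},
  {"slide":[-0.016,0.01,0.137],"spin":0,"gripper":1},
  {"slide":[-0.016,0.01,0.137],"spin":0,"gripper":1},
])

```text
t: 2.65
tool_pos: [0.5705, 0.0476, 0.109]
tool_rot: [-2.266, -2.168, 0.008]
contact_force: [0.3, 0.7, -0.2]
opening: 0.0852
grip_force: 0.0
```

>>> arm_command([
  {"slide":[0,0,0],"spin":0,"gripper":0.2},
  {"slide":[0,0,0],"spin":0,"gripper":0.2},
  {"slide":[0,0,0],"spin":0,"gripper":0.0},
  {"slide":[0,0,0],"spin":0,"gripper":-0.2},
  {"slide":[0,0,0],"spin":0,"gripper":-0.2},
  {"slide":[0,0,0],"spin":0,"gripper":-0.2},
  {"slide":[0,0,0],"spin":0,"gripper":-0.2},
], newtons=40)

```text
t: 3.23
tool_pos: [0.5746, 0.0463, 0.115]
tool_rot: [2.272, 2.169, 0.003]
contact_force: [-3.3, 1.6, 5.8]
opening: 0.0548
grip_force: 42.1
```

```bash
python3 g.py 0.599 0.207 0.15 1.5; python3 -c "
from h import *
crop(Cam('scene'),(230,150,370,270),5,'s1.png')"
```

```text
pos [0.5746 0.0463 0.115 ] yaw -2.67 t 3.23 q [-0.05  0.13  1.87  0.    1.14 -0.  ] op 0.0548 F [-3.3  1.6  5.8] grip 42.1
  zax [ 2.1e-03  9.0e-04 -1.0e+00] slide [ 0.1617  0.017  -0.0348] spin(tool z down) -4.17 alt 175.83
```

View pics/s1.png

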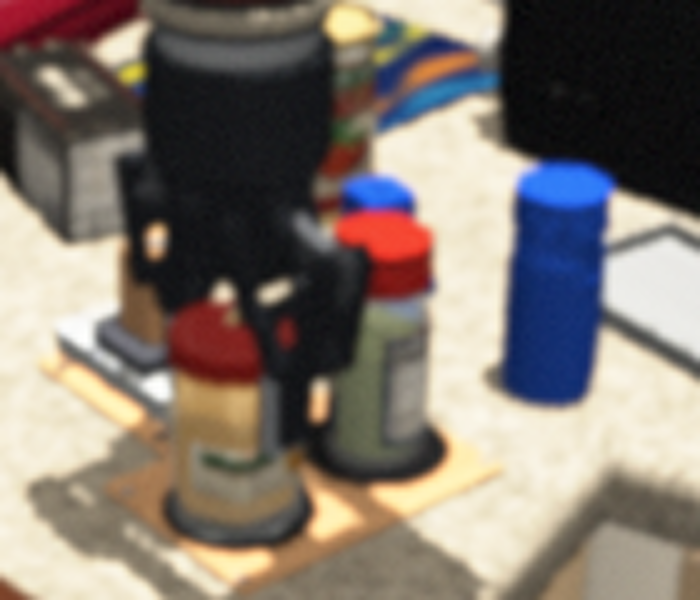

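>>> arm_command([
  {"slide":[0,0,-0.02],"spin":0,"gripper":-0.2},
  {"slide":[0,0,-0.04],"spin":0,"gripper":-0.2},
  {"slide":[0.01,0,-0.06],"spin":0,"gripper":-0.2},
  {"slide":[0.04,0.004,-0.06],"spin":-1,"gripper":-0.2},
  {"slide":[0.07,0.008,-0.06],"spin":-2,"gripper":-0.2},
  {"slide":[0.1,0.012,-0.06],"spin":-3,"gripper":-0.2},
  {"slide":[0.13,0.016,-0.06],"spin":-4,"gripper":-0.2},
  {"slide":[0.162,0.018,-0.06],"spin":-4.2,"gripper":-0.2},
])

```text
t: 3.95
tool_pos: [0.5995, 0.2078, 0.1728]
tool_rot: [2.191, 2.251, 0.0]
contact_force: [0.0, -0.4, -3.7]
opening: 0.055
grip_force: 43.4
```

>>> arm_command([
  {"slide":[0,0,0],"spin":0,"gripper":-0.2},
  {"slide":[0,0,0],"spin":0,"gripper":-0.2},
  {"slide":[0,0,0.01],"spin":0,"gripper":-0.2},
  {"slide":[0,0,0.02],"spin":0,"gripper":-0.2},
  {"slide":[0,0,0.03],"spin":0,"gripper":-0.2},
  {"slide":[0,0,0.035],"spin":0,"gripper":-0.2},
  {"slide":[0,0,0.035],"spin":0,"gripper":-0.2},
  {"slide":[0,0,0.035],"spin":0,"gripper":-0.2},
])

```text
t: 4.62
tool_pos: [0.5988, 0.2062, 0.1368]
tool_rot: [-2.192, -2.249, 0.002]
contact_force: [0.6, -0.4, -3.2]
opening: 0.0549
grip_force: 43.1
```

```bash
python3 g.py 0.599 0.207 0.125 1.5;python3 -c "
from h import *
crop(Cam('scene'),(150,150,350,330),3,'s2.png')"
```

```text
pos [0.5988 0.2062 0.1368] yaw 1.49 t 4.62 q [ 0.21  0.23  1.72 -0.    1.2   0.19] op 0.0549 F [ 0.6 -0.4 -3.2] grip 43.1
  zax [-1.8e-03 -4.0e-04 -1.0e+00] slide [0.0008 0.0002 0.0118] spin(tool z down) -0.01 alt 179.99
```

View pics/s2.png

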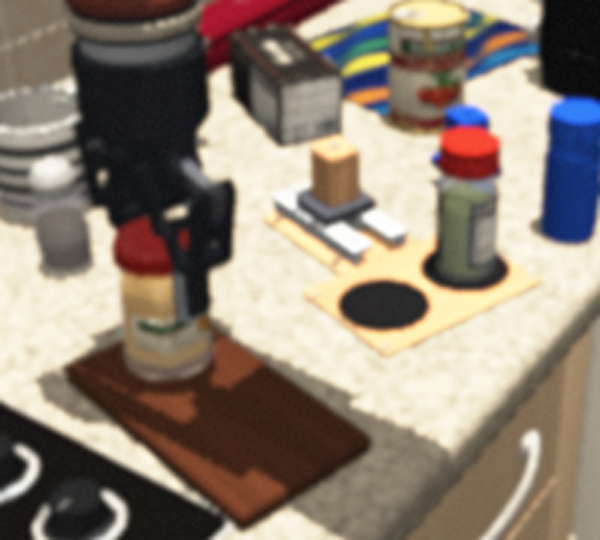

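>>> arm_command([
  {"slide":[0,0,0.005],"spin":0,"gripper":-0.2},
  {"slide":[0,0,0.01],"spin":0,"gripper":-0.2},
  {"slide":[0,0,0.011],"spin":0,"gripper":-0.2},
  {"slide":[0,0,0.011],"spin":0,"gripper":-0.2},
])

```text
t: 5.0
tool_pos: [0.5988, 0.2068, 0.1262]
tool_rot: [-2.191, -2.251, 0.002]
contact_force: [-0.5, -0.8, -3.8]
opening: 0.0548
grip_force: 43.1
```

>>> arm_command([
  {"slide":[0,0,0.001],"spin":0,"gripper":-0.2},
  {"slide":[0,0,0.002],"spin":0,"gripper":-0.2},
  {"slide":[0,0,0.002],"spin":0,"gripper":-0.2},
])

```text
t: 5.25
tool_pos: [0.5994, 0.2069, 0.1252]
tool_rot: [2.191, 2.251, 0.001]
contact_force: [0.0, 1.0, -2.6]
opening: 0.0541
grip_force: 43.2
```

Near contact; open slowly and retract.

>>> arm_command([
  {"slide":[0,0,0.001],"spin":0,"gripper":-0.2},
  {"slide":[0,0,0.0015],"spin":0,"gripper":-0.2},
  {"slide":[0,0,0.0015],"spin":0,"gripper":0.5},
  {"slide":[0,0,0.001],"spin":0,"gripper":0.8},
  {"slide":[0,0,0.001],"spin":0,"gripper":1},
  {"slide":[0,0,0.001],"spin":0,"gripper":1},
  {"slide":[0,0,0.0],"spin":0,"gripper":1},
  {"slide":[0,0,-0.01],"spin":0,"gripper":1},
])

```text
t: 5.92
tool_pos: [0.598, 0.2065, 0.133]
tool_rot: [-2.19, -2.249, 0.005]
contact_force: [-0.8, 0.1, -0.0]
opening: 0.0851
grip_force: 0.0
```

>>> arm_command([
  {"slide":[0,0,-0.02],"spin":0,"gripper":1},
  {"slide":[0,0,-0.05],"spin":0,"gripper":1},
  {"slide":[0,0,-0.08],"spin":0,"gripper":1},
  {"slide":[0,0,-0.11],"spin":0,"gripper":1},
  {"slide":[0,0,-0.12],"spin":0,"gripper":1},
  {"slide":[0,0,-0.12],"spin":0,"gripper":1},
])

```text
t: 6.42
tool_pos: [0.601, 0.2073, 0.2602]
tool_rot: [2.188, 2.248, 0.011]
contact_force: [0.4, -0.7, 0.6]
opening: 0.0851
grip_force: 0.0
```

```bash
python3 g.py 0.568 -0.030 0.25 -2.9; python3 - <<'E'
from h import *
t=Cam("top")
for b in t.blobs((170,120,50),(8,255,255),(155,190,312,300)):
    x,y,w,h=cv2.boundingRect(b); print(x,y,w,h,t.at((x+(w-1)/2,y+(h-1)/2),.100),t.at((x+(w-1)/2,y+(h-1)/2),.112))
s=Cam("scene")
for b in s.blobs((170,120,50),(8,255,255),(150,190,330,300)): print(cv2.boundingRect(b))
E
```

```text
pos [0.601  0.2073 0.2602] yaw 1.54 t 6.42 q [0.22 0.1  1.63 0.   1.4  0.19] op 0.0851 F [ 0.4 -0.7  0.6] grip 0.0
  zax [ 0.0083  0.0018 -1.    ] slide [-0.2363 -0.0395  0.0095] spin(tool z down) 4.44 alt -175.56
164 208 26 36 [0.60481772 0.20606005 0.1       ] [0.60479834 0.20246647 0.112     ]
280 231 25 25 [ 0.568649   -0.03001749  0.1       ] [ 0.56917868 -0.03002731  0.112     ]
197 208 5 4 [0.63740541 0.1601168  0.1       ] [0.63689133 0.15722066 0.112     ]
(188, 229, 29, 19)
(296, 192, 21, 18)
(287, 190, 11, 3)
```

>>> arm_command([
  {"slide":[-0.035,-0.005,0],"spin":1,"gripper":1},
  {"slide":[-0.07,-0.011,0],"spin":2,"gripper":1},
  {"slide":[-0.105,-0.017,0],"spin":3,"gripper":1},
  {"slide":[-0.14,-0.023,0],"spin":4,"gripper":1},
  {"slide":[-0.175,-0.029,0],"spin":4.4,"gripper":1},
  {"slide":[-0.21,-0.035,0],"spin":4.4,"gripper":1},
  {"slide":[-0.237,-0.039,0],"spin":4.4,"gripper":1},
  {"slide":[-0.237,-0.039,0],"spin":4.4,"gripper":1},
])

```text
t: 7.18
tool_pos: [0.5648, -0.035, 0.2516]
tool_rot: [-2.279, -2.157, 0.007]
contact_force: [0.4, -0.1, 0.8]
opening: 0.0855
grip_force: 0.0
```

```bash
python3 g.py 0.5685 -0.030 0.125 -2.9
```

```text
pos [ 0.5648 -0.035   0.2516] yaw -3.15 t 7.18 q [-0.19 -0.05  1.8  -0.    1.39 -0.14] op 0.0855 F [ 0.4 -0.1  0.8] grip 0.0
  zax [-5.3e-03 -8.0e-04 -1.0e+00] slide [0.0053 0.004  0.1266] spin(tool z down) -0.25 alt 179.75
```

>>> arm_command([
  {"slide":[0.004,0.002,0.02],"spin":0,"gripper":1},
  {"slide":[0.004,0.002,0.04],"spin":0,"gripper":1},
  {"slide":[0.004,0.002,0.06],"spin":0,"gripper":1},
  {"slide":[0.004,0.002,0.08],"spin":0,"gripper":1},
  {"slide":[0.004,0.003,0.1],"spin":0,"gripper":1},
  {"slide":[0.004,0.003,0.12],"spin":0,"gripper":1},
  {"slide":[0.004,0.003,0.127],"spin":0,"gripper":1},
  {"slide":[0.004,0.003,0.127],"spin":0,"gripper":1},
])

```text
t: 7.85
tool_pos: [0.5671, -0.0263, 0.1234]
tool_rot: [-2.271, -2.161, 0.008]
contact_force: [-0.9, 0.0, 0.3]
opening: 0.0851
grip_force: 0.0
```

```bash
python3 g.py 0.5685 -0.030 0.125 -2.9
```

```text
pos [ 0.5671 -0.0263  0.1234] yaw -2.84 t 7.85 q [-0.18  0.1   1.88  0.    1.17 -0.13] op 0.0851 F [-0.9  0.   0.3] grip 0.0
  zax [-0.0083  0.0017 -1.    ] slide [-0.0036  0.0016 -0.0016] spin(tool z down) 0.06 alt -179.94
```

>>> arm_command([
  {"slide":[-0.003,0.001,-0.001],"spin":0,"gripper":0.5},
  {"slide":[-0.003,0.001,-0.001],"spin":0,"gripper":0.2},
  {"slide":[-0.003,0.001,-0.001],"spin":0,"gripper":0.0},
  {"slide":[-0.003,0.001,-0.001],"spin":0,"gripper":-0.2},
  {"slide":[-0.003,0.001,-0.001],"spin":0,"gripper":-0.4},
  {"slide":[-0.003,0.001,-0.001],"spin":0,"gripper":-0.4},
  {"slide":[-0.003,0.001,-0.001],"spin":0,"gripper":-0.4},
  {"slide":[-0.003,0.001,-0.001],"spin":0,"gripper":-0.4},
], newtons=30)

```text
t: 8.52
tool_pos: [0.5714, -0.0305, 0.1305]
tool_rot: [2.275, 2.164, 0.002]
contact_force: [-1.3, -0.8, 6.1]
opening: 0.0439
grip_force: 30.2
```

```bash
python3 g.py 0.511 0.203 0.19 1.5;python3 -c "
from h import *
crop(Cam('scene'),(150,150,350,300),3,'s3.png')"
```

```text
pos [ 0.5714 -0.0305  0.1305] yaw -2.86 t 8.52 q [-0.18  0.1   1.87 -0.    1.17 -0.13] op 0.0439 F [-1.3 -0.8  6.1] grip 30.2
  zax [ 2.1e-03 -4.0e-04 -1.0e+00] slide [ 0.2301 -0.0719 -0.0598] spin(tool z down) -4.36 alt 175.64
```

View pics/s3.png

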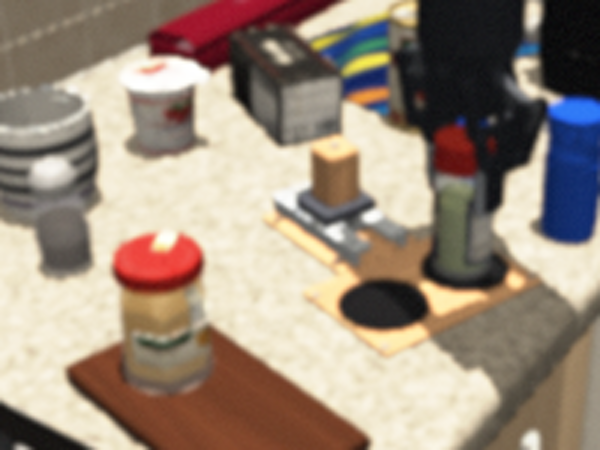

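>>> arm_command([
  {"slide":[0,0,-0.02],"spin":0,"gripper":-0.4},
  {"slide":[0,0,-0.04],"spin":0,"gripper":-0.4},
  {"slide":[0,0,-0.055],"spin":0,"gripper":-0.4},
  {"slide":[0.03,-0.012,-0.06],"spin":-1,"gripper":-0.4},
  {"slide":[0.06,-0.025,-0.06],"spin":-2,"gripper":-0.4},
  {"slide":[0.09,-0.038,-0.06],"spin":-3,"gripper":-0.4},
  {"slide":[0.12,-0.05,-0.06],"spin":-4,"gripper":-0.4},
  {"slide":[0.15,-0.06,-0.06],"spin":-4.4,"gripper":-0.4},
])

```text
t: 9.23
tool_pos: [0.517, 0.1237, 0.1885]
tool_rot: [-2.191, -2.251, 0.0]
contact_force: [0.3, 0.1, -1.1]
opening: 0.0437
grip_force: 31.0
```

>>> arm_command([
  {"slide":[0.03,-0.008,0],"spin":0,"gripper":-0.4},
  {"slide":[0.06,-0.015,0],"spin":0,"gripper":-0.4},
  {"slide":[0.08,-0.022,0],"spin":0,"gripper":-0.4},
  {"slide":[0.08,-0.022,0],"spin":0,"gripper":-0.4},
  {"slide":[0.08,-0.022,0.0],"spin":0,"gripper":-0.4},
  {"slide":[0.08,-0.022,0],"spin":0,"gripper":-0.4},
])

```text
t: 9.73
tool_pos: [0.4941, 0.2015, 0.1886]
tool_rot: [2.191, 2.251, -0.001]
contact_force: [0.9, -0.9, -1.4]
opening: 0.0436
grip_force: 31.0
```

```bash
python3 g.py 0.494 0.2035 0.141 1.5
```

```text
pos [0.4941 0.2015 0.1886] yaw 1.54 t 9.73 q [ 0.25 -0.07  1.93 -0.    1.28  0.22] op 0.0436 F [ 0.9 -0.9 -1.4] grip 31.0
  zax [-1.e-04 -5.e-04 -1.e+00] slide [ 0.0021 -0.      0.0476] spin(tool z down) 0.04 alt -179.96
```

>>> arm_command([
  {"slide":[0.001,0,0.012],"spin":0,"gripper":-0.4},
  {"slide":[0.001,0,0.024],"spin":0,"gripper":-0.4},
  {"slide":[0.001,0,0.035],"spin":0,"gripper":-0.4},
  {"slide":[0.001,0,0.042],"spin":0,"gripper":-0.4},
  {"slide":[0.001,0,0.046],"spin":0,"gripper":-0.4},
  {"slide":[0.001,0,0.046],"spin":0,"gripper":-0.4},
  {"slide":[0.001,0,0.046],"spin":0,"gripper":-0.4},
])

```text
t: 10.32
tool_pos: [0.4941, 0.2027, 0.1425]
tool_rot: [-2.192, -2.251, 0.0]
contact_force: [0.5, -0.0, -1.2]
opening: 0.0438
grip_force: 30.7
```

>>> arm_command([
  {"slide":[0,0,0.002],"spin":0,"gripper":-0.4},
  {"slide":[0,0,0.002],"spin":0,"gripper":-0.4},
  {"slide":[0,0,0.002],"spin":0,"gripper":-0.4},
])

```text
t: 10.57
tool_pos: [0.4942, 0.2029, 0.1411]
tool_rot: [2.191, 2.251, 0.001]
contact_force: [-1.1, -0.1, -1.3]
opening: 0.0441
grip_force: 30.7
```

>>> arm_command([
  {"slide":[0,0,0.001],"spin":0,"gripper":-0.4},
  {"slide":[0,0,0.0015],"spin":0,"gripper":-0.4},
  {"slide":[0,0,0.0015],"spin":0,"gripper":-0.4},
])

```text
t: 10.82
tool_pos: [0.4944, 0.203, 0.1403]
tool_rot: [2.191, 2.251, 0.001]
contact_force: [-0.9, -0.5, 4.2]
opening: 0.044
grip_force: 30.9
```

>>> arm_command([
  {"slide":[0,0,0.001],"spin":0,"gripper":-0.4},
  {"slide":[0,0,0.0015],"spin":0,"gripper":-0.4},
  {"slide":[0,0,0.0015],"spin":0,"gripper":-0.4},
])

```text
t: 11.07
tool_pos: [0.4946, 0.2031, 0.1402]
tool_rot: [2.191, 2.251, 0.0]
contact_force: [-5.7, -0.7, 11.9]
opening: 0.0437
grip_force: 31.9
```

>>> arm_command([
  {"slide":[0,0,-0.0015],"spin":0,"gripper":-0.4},
  {"slide":[0,0,-0.0015],"spin":0,"gripper":0.2},
  {"slide":[0,0,-0.0015],"spin":0,"gripper":0.7},
  {"slide":[0,0,-0.0015],"spin":0,"gripper":0.7},
  {"slide":[0,0,-0.0015],"spin":0,"gripper":0.7},
  {"slide":[0,0,-0.01],"spin":0,"gripper":0.7},
  {"slide":[0,0,-0.04],"spin":0,"gripper":0.7},
  {"slide":[0,0,-0.07],"spin":0,"gripper":0.7},
])

```text
t: 11.73
tool_pos: [0.4928, 0.2025, 0.2071]
tool_rot: [-2.19, -2.249, 0.006]
contact_force: [0.8, 0.1, 0.2]
opening: 0.0722
grip_force: 0.0
```

>>> arm_command([
  {"slide":[0,0,-0.03],"spin":0,"gripper":0.7},
  {"slide":[0,0,-0.05],"spin":0,"gripper":0.7},
  {"slide":[-0.04,0,-0.05],"spin":0,"gripper":0.7},
  {"slide":[-0.08,0,-0.05],"spin":0,"gripper":0.7},
  {"slide":[-0.11,0.03,-0.05],"spin":0,"gripper":0.7},
  {"slide":[-0.14,0.06,-0.05],"spin":0,"gripper":0.7},
  {"slide":[-0.17,0.08,-0.05],"spin":0,"gripper":0.7},
  {"slide":[-0.19,0.11,-0.05],"spin":0,"gripper":0.7},
])

```text
t: 12.4
tool_pos: [0.6096, 0.0132, 0.2586]
tool_rot: [2.193, 2.249, -0.001]
contact_force: [0.6, 0.4, 0.9]
opening: 0.0727
grip_force: 0.0
```

```bash
python3 g.py 0.679 0.002 0.16 -2.9;python3 -c "
from h import *
crop(Cam('scene'),(150,150,350,300),3,'s4.png')"
```

```text
pos [0.6096 0.0132 0.2586] yaw 1.44 t 12.4 q [-0.1   0.05  1.69 -0.    1.4  -0.13] op 0.0727 F [0.6 0.4 0.9] grip 0.0
  zax [ 1.e-04 -8.e-04 -1.e+00] slide [-0.0128  0.0691  0.0986] spin(tool z down) 4.34 alt -175.66
```

View pics/s4.png

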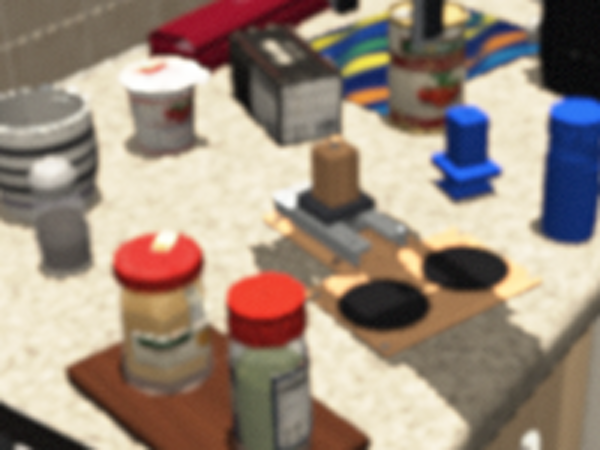

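>>> arm_command([
  {"slide":[-0.006,0.03,0.02],"spin":2,"gripper":0.4},
  {"slide":[-0.013,0.069,0.04],"spin":4.3,"gripper":0.4},
  {"slide":[-0.013,0.069,0.06],"spin":4.3,"gripper":0.4},
  {"slide":[-0.013,0.069,0.07],"spin":4.3,"gripper":0.4},
  {"slide":[-0.013,0.069,0.08],"spin":4.3,"gripper":0.4},
  {"slide":[-0.013,0.069,0.08],"spin":4.3,"gripper":0.4},
  {"slide":[-0.013,0.069,0.08],"spin":4.3,"gripper":0.4},
])

```text
t: 13.03
tool_pos: [0.6778, 0.0052, 0.1785]
tool_rot: [-2.274, -2.168, -0.0]
contact_force: [0.0, 0.3, 0.7]
opening: 0.06
grip_force: 0.0
```

```bash
python3 g.py 0.679 0.002 0.112 -2.9
```

```text
pos [0.6778 0.0052 0.1785] yaw -2.73 t 13.03 q [-0.1   0.27  1.58  0.    1.29 -0.05] op 0.06 F [0.  0.3 0.7] grip 0.0
  zax [ 0.  0. -1.] slide [-0.0031  0.0014  0.0665] spin(tool z down) 0.17 alt -179.83
```

>>> arm_command([
  {"slide":[-0.003,0.001,0.015],"spin":0.2,"gripper":0.4},
  {"slide":[-0.003,0.001,0.03],"spin":0.2,"gripper":0.4},
  {"slide":[-0.003,0.001,0.045],"spin":0.2,"gripper":0.4},
  {"slide":[-0.003,0.001,0.06],"spin":0.2,"gripper":0.4},
  {"slide":[-0.003,0.001,0.066],"spin":0.2,"gripper":0.4},
  {"slide":[-0.003,0.001,0.066],"spin":0.2,"gripper":0.4},
  {"slide":[-0.003,0.001,0.066],"spin":0.2,"gripper":0.4},
])

```text
t: 13.62
tool_pos: [0.6789, 0.0018, 0.1108]
tool_rot: [-2.277, -2.162, 0.002]
contact_force: [-0.3, -0.4, -0.8]
opening: 0.0598
grip_force: 0.0
```

>>> arm_command([
  {"slide":[0,0,0],"spin":0,"gripper":0.0},
  {"slide":[0,0,0],"spin":0,"gripper":-0.2},
  {"slide":[0,0,0],"spin":0,"gripper":-0.4},
  {"slide":[0,0,0],"spin":0,"gripper":-0.6},
  {"slide":[0,0,0],"spin":0,"gripper":-0.7},
  {"slide":[0,0,0],"spin":0,"gripper":-0.7},
  {"slide":[0,0,0],"spin":0,"gripper":-0.7},
  {"slide":[0,0,0],"spin":0,"gripper":-0.7},
], newtons=40)

```text
t: 14.28
tool_pos: [0.6801, 0.0016, 0.1132]
tool_rot: [2.277, 2.162, 0.002]
contact_force: [-1.2, -0.5, 5.4]
opening: 0.0295
grip_force: 41.9
```

```bash
python3 g.py 0.58 0.0065 0.112 -2.9;python3 -c "
from h import *
crop(Cam('scene'),(190,150,350,270),5,'s5.png')"
```

```text
pos [0.6801 0.0016 0.1132] yaw -2.96 t 14.28 q [-0.11  0.35  1.61 -0.    1.18 -0.06] op 0.0295 F [-1.2 -0.5  5.4] grip 41.9
  zax [ 2.1e-03 -2.0e-04 -1.0e+00] slide [-0.0003 -0.1002  0.001 ] spin(tool z down) -0.06 alt 179.94
```

View pics/s5.png

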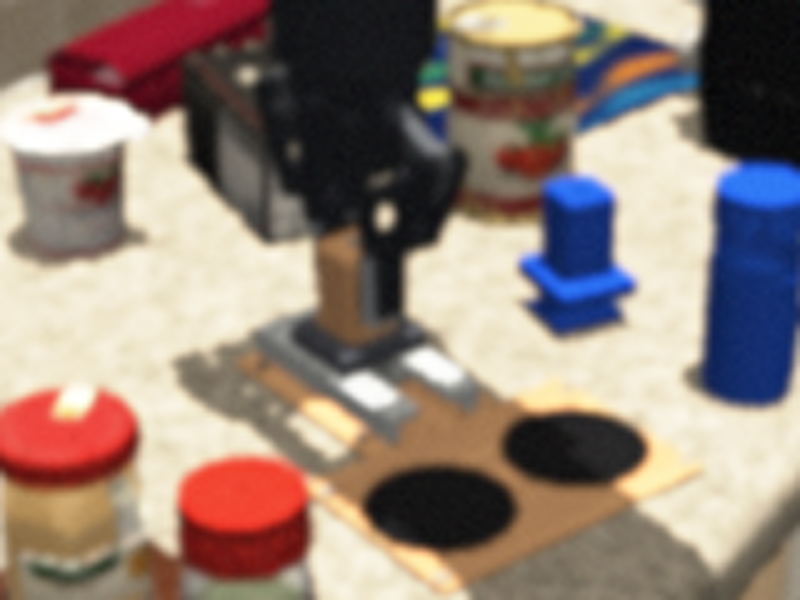

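>>> arm_command([
  {"slide":[0,0,-0.001],"spin":0,"gripper":-0.7},
  {"slide":[0,-0.005,-0.001],"spin":0,"gripper":-0.7},
  {"slide":[0,-0.01,-0.001],"spin":0,"gripper":-0.7},
  {"slide":[0,-0.015,-0.001],"spin":0,"gripper":-0.7},
  {"slide":[0,-0.02,-0.001],"spin":0,"gripper":-0.7},
])

```text
t: 14.75
tool_pos: [0.659, 0.0028, 0.1132]
tool_rot: [2.278, 2.163, 0.001]
contact_force: [2.1, 0.2, 2.5]
opening: 0.0297
grip_force: 41.5
```

>>> arm_command([
  {"slide":[0,-0.007,-0.0005],"spin":0,"gripper":-0.7},
  {"slide":[0,-0.014,-0.0005],"spin":0,"gripper":-0.7},
  {"slide":[0,-0.021,-0.0005],"spin":0,"gripper":-0.7},
  {"slide":[0,-0.028,-0.0005],"spin":0,"gripper":-0.7},
  {"slide":[0,-0.035,-0.0005],"spin":0,"gripper":-0.7},
  {"slide":[0,-0.042,-0.0005],"spin":0,"gripper":-0.7},
])

```text
t: 15.25
tool_pos: [0.6164, 0.005, 0.1132]
tool_rot: [-2.278, -2.163, 0.001]
contact_force: [1.5, 1.0, 1.3]
opening: 0.0297
grip_force: 41.4
```

>>> arm_command([
  {"slide":[0,-0.007,0],"spin":0,"gripper":-0.7},
  {"slide":[0,-0.014,0],"spin":0,"gripper":-0.7},
  {"slide":[0,-0.021,0],"spin":0,"gripper":-0.7},
  {"slide":[0,-0.028,0],"spin":0,"gripper":-0.7},
  {"slide":[0,-0.035,0],"spin":0,"gripper":-0.7},
  {"slide":[0,-0.042,0],"spin":0,"gripper":-0.7},
  {"slide":[0,-0.046,0],"spin":0,"gripper":-0.7},
])

```text
t: 15.83
tool_pos: [0.5704, 0.0074, 0.1132]
tool_rot: [-2.278, -2.163, 0.001]
contact_force: [1.4, 0.7, 0.2]
opening: 0.0296
grip_force: 41.2
```

```bash
python3 g.py 0.548 -0.2455 0.25 -7.3;python3 -c "
from h import *
crop(Cam('scene'),(190,150,350,270),5,'s6.png')"
```

```text
pos [0.5704 0.0074 0.1132] yaw -2.96 t 15.83 q [-0.12  0.12  1.88 -0.    1.14 -0.07] op 0.0296 F [1.4 0.7 0.2] grip 41.2
  zax [-7.e-04  0.e+00 -1.e+00] slide [-0.2537 -0.0094 -0.1368] spin(tool z down) 4.34 alt -175.66
```

View pics/s6.png

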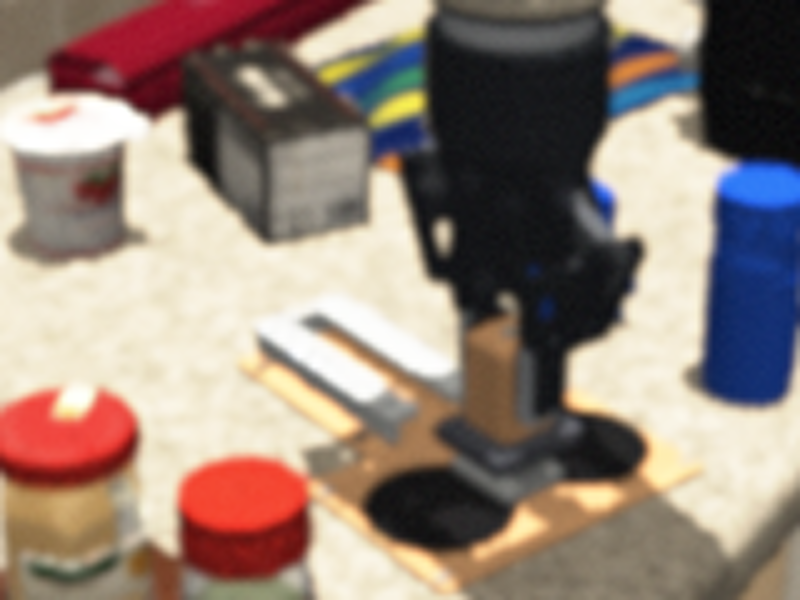

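>>> arm_command([
  {"slide":[0,0,-0.03],"spin":0,"gripper":-0.7},
  {"slide":[0,0,-0.06],"spin":0,"gripper":-0.7},
  {"slide":[0,0,-0.09],"spin":0,"gripper":-0.7},
  {"slide":[0,0,-0.12],"spin":0,"gripper":-0.7},
  {"slide":[0,0,-0.15],"spin":0,"gripper":-0.7},
  {"slide":[0,0,-0.165],"spin":0,"gripper":-0.7},
  {"slide":[-0.03,0,-0.165],"spin":1,"gripper":-0.7},
  {"slide":[-0.06,0,-0.165],"spin":2,"gripper":-0.7},
])

```text
t: 16.55
tool_pos: [0.5684, -0.0522, 0.2797]
tool_rot: [2.312, 2.125, 0.001]
contact_force: [-0.2, -1.1, -1.8]
opening: 0.0295
grip_force: 41.0
```

>>> arm_command([
  {"slide":[-0.03,0,0],"spin":1,"gripper":-0.7},
  {"slide":[-0.06,0,0],"spin":2,"gripper":-0.7},
  {"slide":[-0.09,0,0],"spin":2,"gripper":-0.7},
  {"slide":[-0.12,0,0],"spin":2,"gripper":-0.7},
  {"slide":[-0.15,0,0],"spin":2,"gripper":-0.7},
  {"slide":[-0.18,0,0],"spin":2,"gripper":-0.7},
  {"slide":[-0.194,0,0],"spin":2,"gripper":-0.7},
  {"slide":[-0.194,0,0],"spin":2,"gripper":-0.7},
])

```text
t: 17.22
tool_pos: [0.5506, -0.2483, 0.2772]
tool_rot: [-2.354, -2.077, 0.002]
contact_force: [-0.5, -0.9, -1.8]
opening: 0.0295
grip_force: 41.0
```

```bash
python3 g.py 0.548 -0.246 0.14 -7
```

```text
pos [ 0.5506 -0.2483  0.2772] yaw -7.17 t 17.22 q [-0.55  0.02  1.69 -0.    1.43 -0.42] op 0.0295 F [-0.5 -0.9 -1.8] grip 41.0
  zax [-2.4e-03  6.0e-04 -1.0e+00] slide [ 0.0019 -0.0025  0.1372] spin(tool z down) -0.17 alt 179.83
```

>>> arm_command([
  {"slide":[0.001,-0.002,0.02],"spin":0,"gripper":-0.7},
  {"slide":[0.001,-0.002,0.045],"spin":0,"gripper":-0.7},
  {"slide":[0.001,-0.002,0.07],"spin":0,"gripper":-0.7},
  {"slide":[0.001,-0.002,0.095],"spin":0,"gripper":-0.7},
  {"slide":[0.001,-0.002,0.12],"spin":0,"gripper":-0.7},
  {"slide":[0.001,-0.002,0.135],"spin":0,"gripper":-0.7},
  {"slide":[0.001,-0.002,0.135],"spin":0,"gripper":-0.7},
  {"slide":[0.001,-0.002,0.135],"spin":0,"gripper":-0.7},
])

```text
t: 17.88
tool_pos: [0.5491, -0.2431, 0.142]
tool_rot: [-2.348, -2.081, 0.001]
contact_force: [0.1, -0.3, -1.4]
opening: 0.0293
grip_force: 40.9
```

```bash
python3 g.py 0.548 -0.246 0.114 -7
```

```text
pos [ 0.5491 -0.2431  0.142 ] yaw -6.91 t 17.88 q [-0.54  0.15  1.79  0.    1.2  -0.42] op 0.0293 F [ 0.1 -0.3 -1.4] grip 40.9
  zax [-0.003   0.0023 -1.    ] slide [-0.003  -0.0006  0.028 ] spin(tool z down) 0.09 alt -179.91
```

>>> arm_command([
  {"slide":[-0.002,0,0.01],"spin":0,"gripper":-0.7},
  {"slide":[-0.002,0,0.018],"spin":0,"gripper":-0.7},
  {"slide":[-0.002,0,0.024],"spin":0,"gripper":-0.7},
  {"slide":[-0.002,0,0.027],"spin":0,"gripper":-0.7},
  {"slide":[-0.002,0,0.027],"spin":0,"gripper":-0.7},
  {"slide":[-0.002,0,0.027],"spin":0,"gripper":-0.7},
])

```text
t: 18.38
tool_pos: [0.5494, -0.2467, 0.1163]
tool_rot: [-2.352, -2.082, 0.0]
contact_force: [-0.1, -1.2, -1.1]
opening: 0.0293
grip_force: 41.0
```

>>> arm_command([
  {"slide":[0,0,0.001],"spin":0,"gripper":-0.7},
  {"slide":[0,0,0.0015],"spin":0,"gripper":-0.7},
  {"slide":[0,0,0.0015],"spin":0,"gripper":-0.7},
])

```text
t: 18.63
tool_pos: [0.5496, -0.2468, 0.1152]
tool_rot: [2.352, 2.082, 0.0]
contact_force: [-0.4, 0.2, -2.5]
opening: 0.0298
grip_force: 41.0
```

```bash
python3 g.py 0.548 -0.246 0.114 -7
```

```text
pos [ 0.5496 -0.2468  0.1152] yaw -6.97 t 18.63 q [-0.55  0.19  1.8  -0.    1.15 -0.42] op 0.0298 F [-0.4  0.2 -2.5] grip 41.0
  zax [ 4.e-04 -2.e-04 -1.e+00] slide [ 0.0006 -0.0017  0.0012] spin(tool z down) 0.03 alt -179.97
```

>>> arm_command([
  {"slide":[0,-0.001,0.001],"spin":0,"gripper":-0.7},
  {"slide":[0,-0.001,0.002],"spin":0,"gripper":-0.7},
  {"slide":[0,-0.001,0.0025],"spin":0,"gripper":-0.7},
  {"slide":[0,-0.001,0.0025],"spin":0,"gripper":-0.7},
])

```text
t: 18.97
tool_pos: [0.5484, -0.2465, 0.1123]
tool_rot: [-2.352, -2.082, 0.0]
contact_force: [0.1, 0.2, -1.9]
opening: 0.0295
grip_force: 41.0
```

>>> arm_command([
  {"slide":[0,0,0.001],"spin":0,"gripper":-0.7},
  {"slide":[0,0,0.0015],"spin":0,"gripper":-0.7},
  {"slide":[0,0,0.0015],"spin":0,"gripper":-0.7},
])

```text
t: 19.22
tool_pos: [0.5487, -0.2467, 0.1122]
tool_rot: [-2.352, -2.083, 0.0]
contact_force: [-2.9, 2.4, 4.2]
opening: 0.0297
grip_force: 41.9
```

Contact. Release and retreat.

>>> arm_command([
  {"slide":[0,0,-0.001],"spin":0,"gripper":-0.7},
  {"slide":[0,0,-0.001],"spin":0,"gripper":-0.3},
  {"slide":[0,0,-0.001],"spin":0,"gripper":0.2},
  {"slide":[0,0,-0.001],"spin":0,"gripper":0.5},
  {"slide":[0,0,-0.005],"spin":0,"gripper":0.5},
  {"slide":[0,0,-0.03],"spin":0,"gripper":0.5},
  {"slide":[0,0,-0.06],"spin":0,"gripper":0.5},
  {"slide":[0,0,-0.09],"spin":0,"gripper":0.5},
])

```text
t: 19.88
tool_pos: [0.548, -0.2462, 0.2012]
tool_rot: [-2.351, -2.081, 0.001]
contact_force: [0.8, 0.9, 0.4]
opening: 0.064
grip_force: 0.0
```

>>> arm_command([
  {"slide":[0.01,0,-0.03],"spin":0,"gripper":0.5},
  {"slide":[0.04,0,-0.05],"spin":0,"gripper":0.5},
  {"slide":[0.08,0,-0.06],"spin":0,"gripper":0.5},
  {"slide":[0.12,0,-0.06],"spin":0,"gripper":0.5},
  {"slide":[0.16,0,-0.06],"spin":0,"gripper":0.5},
  {"slide":[0.2,0,-0.06],"spin":0,"gripper":0.5},
  {"slide":[0.24,0,-0.06],"spin":0,"gripper":0.5},
  {"slide":[0.28,0,-0.06],"spin":0,"gripper":0.5},
])

```text
t: 20.55
tool_pos: [0.5823, 0.0333, 0.2615]
tool_rot: [2.352, 2.082, 0.001]
contact_force: [0.7, 0.6, -0.9]
opening: 0.0644
grip_force: 0.0
```

```bash
python3 g.py 0.4945 0.203 0.25 1.5;python3 - <<'E'
from h import *
t=Cam('top');s=Cam('scene');a=t.im[160:300,330:470];b=s.im[150:290,300:440]
cv2.imwrite('pics/c7.png',cv2.resize(np.hstack([a,b]),None,fx=2.8,fy=2.8,interpolation=cv2.INTER_CUBIC))
E
```

```text
pos [0.5823 0.0333 0.2615] yaw -6.97 t 20.55 q [-0.07 -0.02  1.75 -0.    1.4   0.05] op 0.0644 F [ 0.7  0.6 -0.9] grip 0.0
  zax [ 1.e-03 -1.e-04 -1.e+00] slide [ 0.1578 -0.1078  0.0114] spin(tool z down) -8.47 alt 171.53
```

View pics/c7.png

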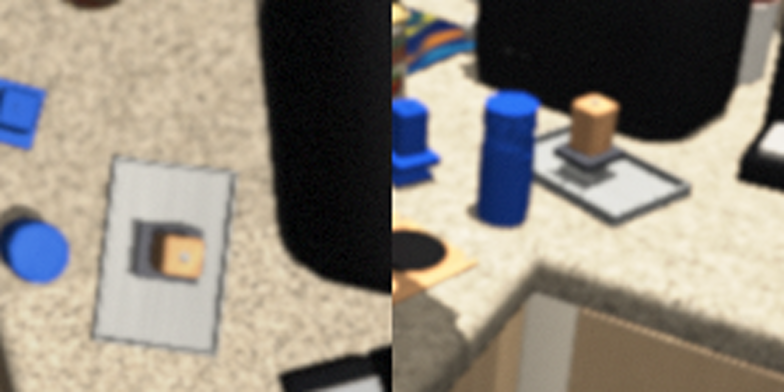

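```bash
python3 - <<'E'
from h import *
t=Cam('top');T=lambda x,y:((x+.5)/2.8-.5+330,(y+.5)/2.8-.5+160)
print("stop",t.at(T(181,257),.075),"tray",np.mean([t.at(T(*p),.014) for p in((113,157),(235,175),(215,352),(93,335))],0))
E
```

```text
stop [ 0.5495331  -0.24296024  0.075     ] tray [ 0.54758979 -0.24531032  0.014     ]
```

>>> arm_command([
  {"slide":[0.025,-0.018,0],"spin":-1.5,"gripper":0.6},
  {"slide":[0.05,-0.036,0],"spin":-3,"gripper":0.6},
  {"slide":[0.075,-0.054,0],"spin":-4.5,"gripper":0.6},
  {"slide":[0.1,-0.072,0],"spin":-6,"gripper":0.6},
  {"slide":[0.125,-0.09,0],"spin":-7.5,"gripper":0.6},
  {"slide":[0.158,-0.108,0],"spin":-8.5,"gripper":0.6},
  {"slide":[0.158,-0.108,0],"spin":-8.5,"gripper":0.6},
  {"slide":[0.158,-0.108,0],"spin":-8.5,"gripper":0.6},
])

```text
t: 21.37
tool_pos: [0.4941, 0.2015, 0.2611]
tool_rot: [2.189, 2.252, -0.0]
contact_force: [-0.9, -0.4, -0.9]
opening: 0.0686
grip_force: 0.0
```

```bash
python3 g.py 0.4945 0.203 0.136 1.5
```

```text
pos [0.4941 0.2015 0.2611] yaw 1.63 t 21.37 q [ 0.25 -0.14  1.87 -0.    1.41  0.22] op 0.0686 F [-0.9 -0.4 -0.9] grip 0.0
  zax [ 6.e-04 -6.e-04 -1.e+00] slide [0.0016 0.0004 0.1251] spin(tool z down) 0.13 alt -179.87
```

>>> arm_command([
  {"slide":[0.001,0,0.02],"spin":0,"gripper":0.6},
  {"slide":[0.001,0,0.04],"spin":0,"gripper":0.6},
  {"slide":[0.001,0,0.06],"spin":0,"gripper":0.6},
  {"slide":[0.001,0,0.08],"spin":0,"gripper":0.6},
  {"slide":[0.001,0,0.1],"spin":0,"gripper":0.6},
  {"slide":[0.001,0,0.115],"spin":0,"gripper":0.6},
  {"slide":[0.001,0,0.122],"spin":0,"gripper":0.6},
  {"slide":[0.001,0,0.122],"spin":0,"gripper":0.6},
])

```text
t: 22.03
tool_pos: [0.4939, 0.2005, 0.1369]
tool_rot: [-2.193, -2.247, 0.006]
contact_force: [-0.9, 0.4, -0.6]
opening: 0.0683
grip_force: 0.0
```

>>> arm_command([
  {"slide":[0,0,0],"spin":0,"gripper":0.4},
  {"slide":[0,0,0],"spin":0,"gripper":0.2},
  {"slide":[0,0,0],"spin":0,"gripper":0},
  {"slide":[0,0,0],"spin":0,"gripper":-0.2},
  {"slide":[0,0,0],"spin":0,"gripper":-0.4},
  {"slide":[0,0,0],"spin":0,"gripper":-0.4},
  {"slide":[0,0,0],"spin":0,"gripper":-0.4},
], newtons=30)

```text
t: 22.62
tool_pos: [0.4953, 0.2025, 0.1405]
tool_rot: [2.19, 2.25, 0.003]
contact_force: [-0.7, -1.7, 6.5]
opening: 0.0435
grip_force: 30.2
```

```bash
python3 g.py 0.5695 -0.0302 0.2 -2.9
```

```text
pos [0.4953 0.2025 0.1405] yaw 1.56 t 22.62 q [ 0.25 -0.    1.96 -0.    1.18  0.22] op 0.0435 F [-0.7 -1.7  6.5] grip 30.2
  zax [ 0.0028  0.     -1.    ] slide [-0.2346  0.068  -0.0593] spin(tool z down) 4.46 alt -175.54
```

>>> arm_command([
  {"slide":[0,0,-0.02],"spin":0,"gripper":-0.4},
  {"slide":[0,0,-0.04],"spin":0,"gripper":-0.4},
  {"slide":[0,0,-0.055],"spin":0,"gripper":-0.4},
  {"slide":[-0.03,0.008,-0.06],"spin":1,"gripper":-0.4},
  {"slide":[-0.06,0.016,-0.06],"spin":2,"gripper":-0.4},
  {"slide":[-0.09,0.024,-0.06],"spin":3,"gripper":-0.4},
  {"slide":[-0.12,0.034,-0.06],"spin":4,"gripper":-0.4},
  {"slide":[-0.15,0.044,-0.06],"spin":4.5,"gripper":-0.4},
])

```text
t: 23.28
tool_pos: [0.5421, 0.0525, 0.1985]
tool_rot: [-2.278, -2.163, 0.0]
contact_force: [0.5, -0.4, -1.6]
opening: 0.0442
grip_force: 30.8
```

>>> arm_command([
  {"slide":[-0.03,0.008,0],"spin":0,"gripper":-0.4},
  {"slide":[-0.06,0.016,0],"spin":0,"gripper":-0.4},
  {"slide":[-0.08,0.017,0],"spin":0,"gripper":-0.4},
  {"slide":[-0.085,0.018,0],"spin":0,"gripper":-0.4},
  {"slide":[-0.085,0.018,0.0],"spin":0,"gripper":-0.4},
  {"slide":[-0.085,0.018,0],"spin":0,"gripper":-0.4},
])

```text
t: 23.78
tool_pos: [0.5556, -0.0316, 0.1984]
tool_rot: [-2.277, -2.162, -0.0]
contact_force: [0.1, -0.3, -1.3]
opening: 0.0438
grip_force: 30.8
```

```bash
python3 g.py 0.5695 -0.0308 0.134 -2.9
```

```text
pos [ 0.5556 -0.0316  0.1984] yaw -2.97 t 23.78 q [-0.19 -0.02  1.87  0.    1.29 -0.14] op 0.0438 F [ 0.1 -0.3 -1.3] grip 30.8
  zax [-9.e-04  1.e-03 -1.e+00] slide [0.0015 0.0139 0.0644] spin(tool z down) -0.07 alt 179.93
```

>>> arm_command([
  {"slide":[0.001,0.013,0.01],"spin":0,"gripper":-0.4},
  {"slide":[0.001,0.013,0.025],"spin":0,"gripper":-0.4},
  {"slide":[0.001,0.013,0.04],"spin":0,"gripper":-0.4},
  {"slide":[0.001,0.013,0.055],"spin":0,"gripper":-0.4},
  {"slide":[0.001,0.013,0.064],"spin":0,"gripper":-0.4},
  {"slide":[0.001,0.013,0.064],"spin":0,"gripper":-0.4},
  {"slide":[0.001,0.013,0.064],"spin":0,"gripper":-0.4},
])

```text
t: 24.37
tool_pos: [0.5686, -0.0309, 0.1345]
tool_rot: [-2.276, -2.164, 0.001]
contact_force: [0.1, 0.1, -1.4]
opening: 0.0438
grip_force: 30.9
```

```bash
python3 g.py 0.5695 -0.0308 0.1308 -2.9
```

```text
pos [ 0.5686 -0.0309  0.1345] yaw -2.89 t 24.37 q [-0.19  0.09  1.87  0.    1.18 -0.13] op 0.0438 F [ 0.1  0.1 -1.4] grip 30.9
  zax [-1.2e-03  4.0e-04 -1.0e+00] slide [0.0002 0.0009 0.0037] spin(tool z down) 0.01 alt -179.99
```

>>> arm_command([
  {"slide":[0,0.0005,0.001],"spin":0,"gripper":-0.4},
  {"slide":[0,0.0005,0.002],"spin":0,"gripper":-0.4},
  {"slide":[0,0.0005,0.003],"spin":0,"gripper":-0.4},
  {"slide":[0,0.0005,0.003],"spin":0,"gripper":-0.4},
])

```text
t: 24.7
tool_pos: [0.5697, -0.032, 0.1324]
tool_rot: [2.278, 2.163, 0.001]
contact_force: [0.7, -0.3, -1.1]
opening: 0.0443
grip_force: 30.9
```

>>> arm_command([
  {"slide":[0,0,0.001],"spin":0,"gripper":-0.4},
  {"slide":[0,0,0.0015],"spin":0,"gripper":-0.4},
  {"slide":[0,0,0.0015],"spin":0,"gripper":-0.4},
])

```text
t: 24.95
tool_pos: [0.5696, -0.032, 0.1306]
tool_rot: [2.278, 2.163, 0.0]
contact_force: [0.1, 0.6, -0.3]
opening: 0.0438
grip_force: 30.9
```

>>> arm_command([
  {"slide":[0.001,0,0.0005],"spin":0,"gripper":-0.4},
  {"slide":[0.001,0,0.0005],"spin":0,"gripper":-0.4},
  {"slide":[0.001,0,0.0005],"spin":0,"gripper":0.1},
  {"slide":[0.001,0,0.0],"spin":0,"gripper":0.5},
  {"slide":[0.001,0,0.0],"spin":0,"gripper":0.9},
  {"slide":[0.001,0,0],"spin":0,"gripper":0.9},
  {"slide":[0.001,0,-0.01],"spin":0,"gripper":0.9},
  {"slide":[0.001,0,-0.04],"spin":0,"gripper":0.9},
])

```text
t: 25.62
tool_pos: [0.5664, -0.0304, 0.166]
tool_rot: [-2.272, -2.157, 0.009]
contact_force: [0.2, -1.1, -0.5]
opening: 0.0812
grip_force: 0.0
```

>>> arm_command([
  {"slide":[0,0,-0.03],"spin":0,"gripper":0.9},
  {"slide":[0,0,-0.06],"spin":0,"gripper":0.9},
  {"slide":[0.03,0,-0.08],"spin":0,"gripper":0.9},
  {"slide":[0.07,0.005,-0.09],"spin":-1,"gripper":0.9},
  {"slide":[0.11,0.01,-0.09],"spin":-2,"gripper":0.9},
  {"slide":[0.15,0.015,-0.09],"spin":-3,"gripper":1},
  {"slide":[0.19,0.02,-0.09],"spin":-4,"gripper":1},
  {"slide":[0.22,0.023,-0.09],"spin":-4.3,"gripper":1},
])

```text
t: 26.28
tool_pos: [0.604, 0.1905, 0.2616]
tool_rot: [2.193, 2.249, 0.003]
contact_force: [0.5, -0.0, 0.1]
opening: 0.0856
grip_force: 0.0
```

```bash
python3 g.py 0.5992 0.2068 0.25 1.5; python3 - <<'E'
from h import *
t=Cam("top"); s=Cam("scene")
b=t.blobs((170,120,50),(8,255,255),(270,215,312,265))[0];x,y,w,h=cv2.boundingRect(b);c=(x+(w-1)/2,y+(h-1)/2);print(x,y,w,h,t.at(c,.112))
b=s.blobs((170,120,50),(8,255,255),(285,185,330,240))[0];print(cv2.boundingRect(b),"was (296,192,21,18); top was (280..281,231,24,25)")
E
```

```text
pos [0.604  0.1905 0.2616] yaw 1.46 t 26.28 q [0.19 0.1  1.63 0.   1.41 0.16] op 0.0856 F [ 0.5 -0.   0.1] grip 0.0
  zax [ 0.0014  0.001  -1.    ] slide [ 0.0164 -0.0044  0.0116] spin(tool z down) -0.04 alt 179.96
280 230 25 25 [ 0.5711713  -0.03003477  0.112     ]
(287, 190, 29, 19) was (296,192,21,18); top was (280..281,231,24,25)
```

>>> arm_command([
  {"slide":[0.016,-0.004,0.01],"spin":0,"gripper":1},
  {"slide":[0.016,-0.004,0.03],"spin":0,"gripper":1},
  {"slide":[0.016,-0.004,0.05],"spin":0,"gripper":1},
  {"slide":[0.016,-0.004,0.07],"spin":0,"gripper":1},
  {"slide":[0.016,-0.004,0.09],"spin":0,"gripper":1},
  {"slide":[0.016,-0.004,0.11],"spin":0,"gripper":1},
  {"slide":[0.016,-0.004,0.13],"spin":0,"gripper":1},
  {"slide":[0.016,-0.004,0.137],"spin":0,"gripper":1},
])

```text
t: 27.05
tool_pos: [0.5978, 0.2024, 0.1204]
tool_rot: [-2.194, -2.245, 0.007]
contact_force: [0.0, -0.7, -1.4]
opening: 0.0855
grip_force: 0.0
```

>>> arm_command([
  {"slide":[0,0,0],"spin":0,"gripper":0.8},
  {"slide":[0,0,0],"spin":0,"gripper":0.6},
  {"slide":[0,0,0],"spin":0,"gripper":0.4},
  {"slide":[0,0,0],"spin":0,"gripper":0.2},
  {"slide":[0,0,0],"spin":0,"gripper":0},
  {"slide":[0,0,0],"spin":0,"gripper":-0.2},
  {"slide":[0,0,0],"spin":0,"gripper":-0.2},
  {"slide":[0,0,0],"spin":0,"gripper":-0.2},
], newtons=40)

```text
t: 27.72
tool_pos: [0.6004, 0.2036, 0.1257]
tool_rot: [2.194, 2.246, 0.003]
contact_force: [-3.7, -1.4, 5.6]
opening: 0.0547
grip_force: 41.3
```

```bash
python3 g.py 0.5735 0.0463 0.19 -2.7
```

```text
pos [0.6004 0.2036 0.1257] yaw 1.34 t 27.72 q [ 0.21  0.24  1.72 -0.    1.18  0.19] op 0.0547 F [-3.7 -1.4  5.6] grip 41.3
  zax [ 2.5e-03  2.0e-04 -1.0e+00] slide [-0.1566 -0.0304 -0.0644] spin(tool z down) 4.04 alt -175.96
```

>>> arm_command([
  {"slide":[0,0,-0.02],"spin":0,"gripper":-0.2},
  {"slide":[0,0,-0.04],"spin":0,"gripper":-0.2},
  {"slide":[-0.01,0,-0.06],"spin":0,"gripper":-0.2},
  {"slide":[-0.04,-0.008,-0.06],"spin":1,"gripper":-0.2},
  {"slide":[-0.07,-0.015,-0.06],"spin":2,"gripper":-0.2},
  {"slide":[-0.1,-0.02,-0.06],"spin":3,"gripper":-0.2},
  {"slide":[-0.13,-0.025,-0.06],"spin":4,"gripper":-0.2},
  {"slide":[-0.15,-0.03,-0.06],"spin":4,"gripper":-0.2},
])

```text
t: 28.38
tool_pos: [0.5723, 0.0507, 0.1831]
tool_rot: [2.274, 2.167, -0.001]
contact_force: [0.3, 0.5, -3.3]
opening: 0.0547
grip_force: 43.4
```

>>> arm_command([
  {"slide":[0,0,0],"spin":0,"gripper":-0.2},
  {"slide":[0,0,0],"spin":0,"gripper":-0.2},
  {"slide":[0,0,0],"spin":0,"gripper":-0.2},
])

```text
t: 28.63
tool_pos: [0.5729, 0.0532, 0.1832]
tool_rot: [-2.272, -2.169, -0.001]
contact_force: [0.3, -0.3, -4.0]
opening: 0.0547
grip_force: 43.4
```

```bash
python3 g.py 0.5738 0.0435 0.119 -2.7
```

```text
pos [0.5729 0.0532 0.1832] yaw -2.67 t 28.63 q [-0.04  0.04  1.83  0.    1.27  0.01] op 0.0547 F [ 0.3 -0.3 -4. ] grip 43.4
  zax [-1.e-04  5.e-04 -1.e+00] slide [-0.0096  0.0014  0.0642] spin(tool z down) 0.03 alt -179.97
```

>>> arm_command([
  {"slide":[-0.005,0.001,0.005],"spin":0,"gripper":-0.2},
  {"slide":[-0.009,0.001,0.02],"spin":0,"gripper":-0.2},
  {"slide":[-0.009,0.001,0.035],"spin":0,"gripper":-0.2},
  {"slide":[-0.009,0.001,0.05],"spin":0,"gripper":-0.2},
  {"slide":[-0.009,0.001,0.06],"spin":0,"gripper":-0.2},
  {"slide":[-0.009,0.001,0.064],"spin":0,"gripper":-0.2},
  {"slide":[-0.009,0.001,0.064],"spin":0,"gripper":-0.2},
  {"slide":[-0.009,0.001,0.064],"spin":0,"gripper":-0.2},
])

```text
t: 29.3
tool_pos: [0.5739, 0.0441, 0.1196]
tool_rot: [2.272, 2.17, 0.0]
contact_force: [0.3, -0.1, -2.9]
opening: 0.0546
grip_force: 43.4
```

>>> arm_command([
  {"slide":[0,0,0.001],"spin":0,"gripper":-0.2},
  {"slide":[0,0,0.002],"spin":0,"gripper":-0.2},
  {"slide":[0,0,0.0025],"spin":0,"gripper":-0.2},
  {"slide":[0,0,0.0025],"spin":0,"gripper":-0.2},
])

```text
t: 29.63
tool_pos: [0.5738, 0.0438, 0.1174]
tool_rot: [2.272, 2.169, 0.001]
contact_force: [0.1, 0.2, -3.1]
opening: 0.0547
grip_force: 43.5
```

>>> arm_command([
  {"slide":[0,0,0.001],"spin":0,"gripper":-0.2},
  {"slide":[0,0,0.0015],"spin":0,"gripper":-0.2},
  {"slide":[0,0,0.0015],"spin":0,"gripper":-0.2},
])

```text
t: 29.88
tool_pos: [0.5737, 0.0437, 0.1158]
tool_rot: [2.272, 2.169, 0.0]
contact_force: [-0.6, -0.0, -0.8]
opening: 0.0548
grip_force: 43.4
```

>>> arm_command([
  {"slide":[0,0,0.0005],"spin":0,"gripper":-0.2},
  {"slide":[0,0,0.0005],"spin":0,"gripper":-0.2},
  {"slide":[0,0,0.0005],"spin":0,"gripper":-0.2},
])

```text
t: 30.13
tool_pos: [0.5738, 0.0437, 0.1158]
tool_rot: [2.272, 2.169, 0.0]
contact_force: [-4.4, -0.7, 5.8]
opening: 0.0548
grip_force: 43.7
```

Contact; release and retreat clear.

>>> arm_command([
  {"slide":[0,0,-0.0005],"spin":0,"gripper":-0.2},
  {"slide":[0,0,-0.0005],"spin":0,"gripper":0.3},
  {"slide":[0,0,-0.0005],"spin":0,"gripper":0.7},
  {"slide":[0,0,-0.0005],"spin":0,"gripper":1},
  {"slide":[0,0,-0.0005],"spin":0,"gripper":1},
  {"slide":[0,0,-0.0005],"spin":0,"gripper":1},
  {"slide":[0,0,-0.01],"spin":0,"gripper":1},
  {"slide":[0,0,-0.04],"spin":0,"gripper":1},
])

```text
t: 30.8
tool_pos: [0.5703, 0.0439, 0.1504]
tool_rot: [-2.267, -2.164, 0.011]
contact_force: [-0.4, -0.0, -1.1]
opening: 0.0855
grip_force: 0.0
```

>>> arm_command([
  {"slide":[0,0,-0.03],"spin":0,"gripper":1},
  {"slide":[0,0,-0.07],"spin":0,"gripper":1},
  {"slide":[0,0,-0.11],"spin":0,"gripper":1},
  {"slide":[0.04,0,-0.12],"spin":0,"gripper":1},
  {"slide":[0.08,0,-0.12],"spin":0,"gripper":1},
  {"slide":[0.12,0,-0.12],"spin":0,"gripper":1},
  {"slide":[0.16,0,-0.12],"spin":0,"gripper":1},
  {"slide":[0.2,0,-0.12],"spin":0,"gripper":1},
])

```text
t: 31.47
tool_pos: [0.5827, 0.2454, 0.2762]
tool_rot: [2.272, 2.168, 0.002]
contact_force: [0.6, -0.2, 0.3]
opening: 0.0854
grip_force: 0.0
```

```bash
python3 - <<'E'
from h import *
t=Cam("top"); s=Cam("scene")
for n,c,roi in(("t",t,(235,220,312,265)),("s",s,(255,185,325,240))):
    for b in c.blobs((170,120,70),(8,255,255),roi,2):
        x,y,w,h=cv2.boundingRect(b);p=(x+(w-1)/2,y+(h-1)/2); print(n,x,y,w,h,(t.at(p,.09),t.at(p,.112)) if n=="t" else "")
a=t.im[160:300,220:430];b=s.im[150:290,250:430]
cv2.imwrite('pics/c8.png',cv2.resize(np.hstack([a,b]),None,fx=2,fy=2,interpolation=cv2.INTER_CUBIC))
E
```

```text
t 242 226 27 28 (array([0.57555361, 0.04617764, 0.09      ]), array([0.5763228 , 0.04406579, 0.112     ]))
t 280 231 24 24 (array([ 0.56923419, -0.02898534,  0.09      ]), array([ 0.57017705, -0.02903148,  0.112     ]))
s 263 211 27 16 
s 286 189 30 20
```

View pics/c8.png

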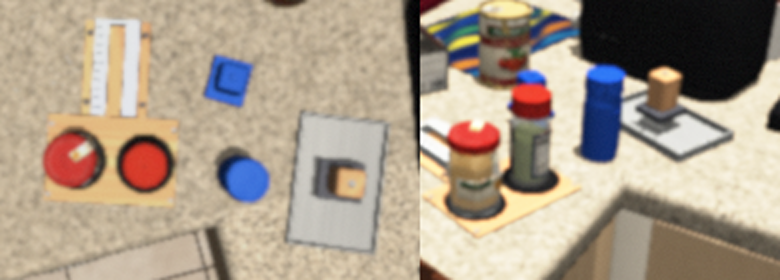

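Both jars stand within about 2 mm of their starts (lids at (72,160) and (146,163) in the crop), and the stop is upright mid-tray at (343,180). Handing in.

```bash
python3 -c "
from station import order
print(order.finish_job())"
```

```text
the job is handed in; nothing more can be done
None
```

I handed the job in at about 31 s of the 115 s allowed, with no verdict returned: the stop stands upright about 3 mm from the tray's middle, and both jars are back upright on their pads within about 2 mm of where they started.

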